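# Tip two spice jars into the drawer insert

## Task

Lay the two standing spice jars down in the two empty lanes of the wooden insert, one in each, either way round as to which goes where: stand a jar on the worktop before the low near edge of a lane and push it high up so that it tips over that edge into the lane, cap towards the back stop, then push it fully home against the back stop. Do not turn a jar over in the air or knock it over anywhere else, and leave the jar already lying in the third lane and the other things where they are.

Things in the scene. Friction and masses are not known exactly. Their poses are not given: they have to be found in the camera images.
- jar_1_mid (a point): spice jar 1 of 2 to be laid down: a clear glass cylinder 42 mm across with a flat red screw cap 45 mm across and 21 mm high, 106 mm high over all, about 0.1 kg; starts standing cap up on the worktop, with another small thing close to it on the robot's side of it, straight or slantwise, about 60 mm from axis to axis. This point is its centre, on its axis half-way (53 mm) up; its z axis points from the foot to the cap
- jar_2_mid (a point): spice jar 2 of 2 to be laid down: a clear glass cylinder 42 mm across with a flat red screw cap 45 mm across and 21 mm high, 106 mm high over all, about 0.1 kg; starts standing cap up on the worktop, with another small thing close to it on the robot's side of it, straight or slantwise, about 60 mm from axis to axis. This point is its centre, on its axis half-way (53 mm) up; its z axis points from the foot to the cap
- jar_1_foot (a point): the centre of the underside of spice jar 1 (53 mm below its centre along its axis)
- jar_2_foot (a point): the centre of the underside of spice jar 2 (53 mm below its centre along its axis)
- lane_1 (a point): empty lane 1 of the wooden spice-drawer insert. This point is the middle of its floor (12 mm above the worktop); x runs along the lane to the back stop, y across, z up. Near edge, a 12 mm step, at x = -60 mm; face of the back stop at x = +52 mm; side rails 52 mm apart from x = -52 mm. A jar at home has its centre at about x = -1, y = 0, z = +22 mm
- lane_2 (a point): empty lane 2 of the wooden spice-drawer insert. This point is the middle of its floor (12 mm above the worktop); x runs along the lane to the back stop, y across, z up. Near edge, a 12 mm step, at x = -60 mm; face of the back stop at x = +52 mm; side rails 52 mm apart from x = -52 mm. A jar at home has its centre at about x = -1, y = 0, z = +22 mm
- insert_3: the taken lane of the insert: origin under its middle, axes as the empty lanes'. The insert, fixed, is three equal lanes side by side, 60 mm apart, the taken one left, middle or right. Each is a raised bed 120 x 60 mm, floor 12 mm up, open at the near end, with side rails 12 mm and a back stop 30 mm high above the floor
- jar_lying_mid (a point): bystander, loose, leave alone: centre of a third spice jar of the same size, lying home in the third lane
- salt_shaker: bystander, loose, leave alone: clear salt shaker with a domed grey top, 44 mm across and 90 mm high, standing near jar 1; origin at the centre of its underside
- dropper_bottle: bystander, loose, leave alone: small amber bottle with a black dropper top, 33 mm across and 102 mm high, standing near jar 2; origin at the centre of its underside
- glass: bystander, loose, leave alone: small drinking glass, 48 mm across and 61 mm high, standing near or under the corner of the wall cabinet (a fixed obstacle to a raised wrist, its underside 0.49 m above the worktop, its nearest corner about 0.54 m ahead of the robot and 0.03 m to the right); origin at the centre of its underside
- tin: bystander, loose, leave alone: tin, 57 mm across and 72 mm high; origin at the centre of its underside
- garlic: bystander, loose, leave alone: bulb of garlic, 60 mm across and 58 mm high; origin at the centre of its underside
- mug: bystander, loose, leave alone: small white cup with a handle, 60 x 83 mm and 49 mm high; origin at the centre of its underside

How it is judged (in metres and radians):
On the way, in this order (a step that is already met when the one before it is completed fails the run):
1. one of the two jars stands upright on the worktop before the near edge of an empty lane (((x of jar_1_mid in the frame of lane_1 between -0.115 and -0.065 m and y of jar_1_mid in the frame of lane_1 between -0.022 and 0.022 m and angle between jar_1_mid's own z axis and vertical below 0.15 rad and height (world z) of jar_1_mid below 0.06 m) or (x of jar_1_mid in the frame of lane_2 between -0.115 and -0.065 m and y of jar_1_mid in the frame of lane_2 between -0.022 and 0.022 m and angle between jar_1_mid's own z axis and vertical below 0.15 rad and height (world z) of jar_1_mid below 0.06 m) or (x of jar_2_mid in the frame of lane_1 between -0.115 and -0.065 m and y of jar_2_mid in the frame of lane_1 between -0.022 and 0.022 m and angle between jar_2_mid's own z axis and vertical below 0.15 rad and height (world z) of jar_2_mid below 0.06 m) or (x of jar_2_mid in the frame of lane_2 between -0.115 and -0.065 m and y of jar_2_mid in the frame of lane_2 between -0.022 and 0.022 m and angle between jar_2_mid's own z axis and vertical below 0.15 rad and height (world z) of jar_2_mid below 0.06 m))), for 0.1 s.
2. one of the two jars lies home in an empty lane (((x of jar_1_mid in the frame of lane_1 between -0.009 and 0.008 m and y of jar_1_mid in the frame of lane_1 between -0.012 and 0.012 m and z of jar_1_mid in the frame of lane_1 between 0.012 and 0.028 m and angle between jar_1_mid's own z axis and vertical above 1.4 rad and angle between the z axis of jar_1_mid and the x axis of lane_1, either way round below 0.15 rad and x of jar_1_foot in the frame of lane_1 below -0.04 m) or (x of jar_1_mid in the frame of lane_2 between -0.009 and 0.008 m and y of jar_1_mid in the frame of lane_2 between -0.012 and 0.012 m and z of jar_1_mid in the frame of lane_2 between 0.012 and 0.028 m and angle between jar_1_mid's own z axis and vertical above 1.4 rad and angle between the z axis of jar_1_mid and the x axis of lane_2, either way round below 0.15 rad and x of jar_1_foot in the frame of lane_2 below -0.04 m) or (x of jar_2_mid in the frame of lane_1 between -0.009 and 0.008 m and y of jar_2_mid in the frame of lane_1 between -0.012 and 0.012 m and z of jar_2_mid in the frame of lane_1 between 0.012 and 0.028 m and angle between jar_2_mid's own z axis and vertical above 1.4 rad and angle between the z axis of jar_2_mid and the x axis of lane_1, either way round below 0.15 rad and x of jar_2_foot in the frame of lane_1 below -0.04 m) or (x of jar_2_mid in the frame of lane_2 between -0.009 and 0.008 m and y of jar_2_mid in the frame of lane_2 between -0.012 and 0.012 m and z of jar_2_mid in the frame of lane_2 between 0.012 and 0.028 m and angle between jar_2_mid's own z axis and vertical above 1.4 rad and angle between the z axis of jar_2_mid and the x axis of lane_2, either way round below 0.15 rad and x of jar_2_foot in the frame of lane_2 below -0.04 m))), for 0.2 s.
At the end, for the whole second after the job is handed in: Each of the two jars lies at rest on the floor of its own empty lane between the rails (axis level and within 0.15 rad of the lane, within 12 mm of its middle), cap towards the back stop and home against it (centre no more than 8 mm short of the home position) ((((x of jar_1_mid in the frame of lane_1 between -0.009 and 0.008 m and y of jar_1_mid in the frame of lane_1 between -0.012 and 0.012 m and z of jar_1_mid in the frame of lane_1 between 0.012 and 0.028 m and angle between jar_1_mid's own z axis and vertical above 1.4 rad and angle between the z axis of jar_1_mid and the x axis of lane_1, either way round below 0.15 rad and x of jar_1_foot in the frame of lane_1 below -0.04 m) and (x of jar_2_mid in the frame of lane_2 between -0.009 and 0.008 m and y of jar_2_mid in the frame of lane_2 between -0.012 and 0.012 m and z of jar_2_mid in the frame of lane_2 between 0.012 and 0.028 m and angle between jar_2_mid's own z axis and vertical above 1.4 rad and angle between the z axis of jar_2_mid and the x axis of lane_2, either way round below 0.15 rad and x of jar_2_foot in the frame of lane_2 below -0.04 m)) or ((x of jar_1_mid in the frame of lane_2 between -0.009 and 0.008 m and y of jar_1_mid in the frame of lane_2 between -0.012 and 0.012 m and z of jar_1_mid in the frame of lane_2 between 0.012 and 0.028 m and angle between jar_1_mid's own z axis and vertical above 1.4 rad and angle between the z axis of jar_1_mid and the x axis of lane_2, either way round below 0.15 rad and x of jar_1_foot in the frame of lane_2 below -0.04 m) and (x of jar_2_mid in the frame of lane_1 between -0.009 and 0.008 m and y of jar_2_mid in the frame of lane_1 between -0.012 and 0.012 m and z of jar_2_mid in the frame of lane_1 between 0.012 and 0.028 m and angle between jar_2_mid's own z axis and vertical above 1.4 rad and angle between the z axis of jar_2_mid and the x axis of lane_1, either way round below 0.15 rad and x of jar_2_foot in the frame of lane_1 below -0.04 m))) and linear speed of each of jar_1, jar_2 below 0.02 m/s); the robot touches nothing.
It fails at once if a spice jar turned over in the air (tilted more than 0.4 rad with its centre above 80 mm) ((angle between jar_1_mid's own z axis and vertical above 0.4 rad and height (world z) of jar_1_mid above 0.08 m) or (angle between jar_2_mid's own z axis and vertical above 0.4 rad and height (world z) of jar_2_mid above 0.08 m)).
It fails at once if a spice jar knocked over away from the empty lanes (tilted more than 0.6 rad more than 130 mm from the middle of both) ((angle between jar_1_mid's own z axis and vertical above 0.6 rad and horizontal distance between jar_1_mid and lane_1 above 0.13 m and horizontal distance between jar_1_mid and lane_2 above 0.13 m) or (angle between jar_2_mid's own z axis and vertical above 0.6 rad and horizontal distance between jar_2_mid and lane_1 above 0.13 m and horizontal distance between jar_2_mid and lane_2 above 0.13 m)).
It fails at once if the jar already lying was moved by more than 25 mm (distance of jar_lying_mid from where it was at the start of the episode above 0.025 m).
It fails at once if the salt shaker, dropper bottle, glass, tin, cup or garlic was pushed more than 25 mm or knocked over (distance of any of salt_shaker, dropper_bottle, glass, tin, mug, garlic from where it was at the start of the episode above 0.025 m or angle between any of salt_shaker, dropper_bottle, glass, tin, mug's own z axis and vertical above 0.5 rad).
It also fails if it takes over 72 s, if anything falls off the work surface, if the arm or the gripper's body presses on something with over 40 N, if the wrist force passes 120 N, or if a joint passes its speed limit or range.

## Robot

A 6-joint arm with a two-finger parallel gripper is mounted at the origin on a cart in front of the work surface, level with it; the furniture and walls round the work are solid. World frame = base frame: x ahead of the robot, y to its left, z up, the work surface at z = 0. Lengths are in mm, angles in rad, forces in N, time in s.
With the tool pointing down it reaches from about 350 to 950 mm from the base axis. Payload 17.4 kg.
Tool frame: the origin (TCP) lies midway between the tips of the shut fingers; the grasp point (between the pads) lies 19 mm behind it (robot.hold_point_z is the distance from the TCP to the grasp point, in mm); z points along the fingers, y is the line along which they close (so a half turn about z gives the same grasp; the last joint's range is limited). The gripper opens to 93 mm and grips with 3 to 60 N. Pads are 15 mm wide; open, the fingers measure 128 mm over their backs; the gripper's body (75 mm by 188 mm) begins 65 mm behind the grasp point.
Start: joints at [-1.226, 0.116, 1.442, -0, 1.584, -0.038], TCP at [252.117, -626.155, 218.646] pointing down, gripper open.
Joint ranges: [-2.83, 2.83], [-0.83, 2.19], [0.07, 2.5], [-1.14, 4.28], [0.01, 3], [-2.97, 2.97]. Speed limits (rad/s): [1.89, 1.89, 2.22, 3.14, 3.14, 3.14].

## Interface

Orientations are given as a unit quaternion [w, x, y, z].
In Python, from station import read_state, cams, robot gives the robot as it stands.
- The arm moves only by the shell command python3 -m pendant 'ROWS'. ROWS is JSON, a list that holds one entry, the list of rows, each a list of 7 numbers: the shift along the tool's x, y, z normalised to -1 to 1, where 1 is 500 mm, then the turn, a rotation vector about the tool's x, y, z normalised to -1 to 1, where 1 is 45 degrees, then the opening, from -1 (shut) to 1 (fully open). In form: [[[x, y, z, ax, ay, az, hand], ...]]. A call has 1 to 5 rows; each row is the pose to reach, as a shift and turn from the pose commanded when the call began, along the tool's axes at that moment; what a row does not reach only later rows make up. A row lasts 1/10 s, in which the tool goes at most 50 mm and 8.59 degrees, less where a joint would pass 70% of its speed; a pose out of reach is approached as far as the arm can. A call with a number of a shift or a turn outside -1 to 1 is refused whole. A call with a gripper value outside its range is refused whole. The fingers move at their own pace and stop on an object; the grip force is fixed at half the most. Time passes only in rows, so rows that repeat a pose let the fingers close. It gives the time, the measured TCP pose, the force, the opening and the grip force at its end, in the units of the state.
- read_state(): the state, without advancing time (a new reading comes with each control period).
- cams.capture(name): name is "scene" or "top" or "wrist"; returns the picture (400x640x3 uint8, blue, green, red); there is no depth.
- cams.calibration(name): a dict with "mtx" (3x3 intrinsics, pixels), "position" and "rotation" of the camera in the world; the wrist camera has in their place "mount" (4x4, takes a point from camera to tool coordinates, whose origin is the TCP and whose axes are the flange's). Camera axes: x right, y down, z forward; pixel columns grow to the right and rows downward; lengths in mm; the calibration is good to about 2 mm. A picture is of the moment at which its call begins: read the wrist's pose just before it. calibration takes no time and is no camera call.
- robot.finish_job(): hands the job in; it is judged then, once.
The state is a dict: "t": time; "joints": joint angles; "qd": joint speeds; "effort": joint torques, N m; "ee_pos": TCP position; "tcp_rot": TCP orientation; "ft_force": force on the tool from outside, world axes, zero at the start; "ft_torque": the same for the moment, N m; "gripper_width": finger opening in mm; "gripper_force": force on a finger pad.
Only numpy, scipy, OpenCV 4.12 (cv2) and the standard library are available. Lean on these libraries where they do the work, as an engineer would, in place of code of your own. Each camera call takes 0.05 s, during which the arm holds its last target. There are 200 camera calls.

## Working session

There is one attempt and no reset: what is moved stays moved. The work goes in short steps, Python scripts to look and compute and a shell command to move; the robot and the scene stay as the last step left them, time stands still between calls to the robot, and variables do not carry over. Pictures are saved under pics/ and viewed, at most 12 in all, crops included, and the job is handed in when it is done.

```bash
mkdir -p pics; ls; python3 - <<'E'
from station import read_state,cams,robot
import cv2,numpy as np
s=read_state();print(s)
for n in("scene","top"):
    im=cams.capture(n);cv2.imwrite(f"pics/{n}0.png",im);c=cams.calibration(n);print(n,{k:np.round(v,3).tolist() for k,v in c.items()})
print(cams.calibration("wrist"))
E
```

```text
pics
{'t': 0.0, 'joints': array([-1.22578190e+00,  1.16496318e-01,  1.44225564e+00,  4.44623978e-05,
        1.58397555e+00, -3.77688539e-02]), 'qd': array([ 0.00044561, -0.00126567, -0.00077302,  0.00033696, -0.00148189,
       -0.00017244]), 'effort': array([ 1.25862112e-03, -7.21244287e+01, -6.22615600e+01,  7.80546363e-02,
        2.36078416e-02, -1.11723293e-04]), 'ee_pos': array([ 252.07343453, -625.95810383,  217.9041825 ]), 'tcp_rot': array([-5.64146426e-04,  9.81740249e-01,  1.90225553e-01, -6.48596712e-05]), 'ft_force': array([0.6494231 , 0.69315083, 0.03777315]), 'ft_torque': array([-0.01553774,  0.03970352, -0.00173207]), 'gripper_force': 0.0, 'gripper_width': 92.96122780000172}
scene {'mtx': [[458.748, 0.0, 326.45], [0.0, 458.748, 210.218], [0.0, 0.0, 1.0]], 'position': [-264.135, -1080.08, 690.988], 'rotation': [-0.468, 0.808, -0.306, 0.188]}
top {'mtx': [[408.341, 0.0, 310.396], [0.0, 408.341, 195.047], [0.0, 0.0, 1.0]], 'position': [349.501, -305.786, 959.188], 'rotation': [-0.067, 0.713, -0.696, 0.049]}
{'mtx': array([[313.50743734,   0.        , 319.96708652],
       [  0.        , 313.50743734, 202.61928509],
       [  0.        ,   0.        ,   1.        ]]), 'mount': array([[-2.78341168e-04, -9.55472278e-01, -2.95080751e-01,
         8.31548793e+01],
       [ 9.99999138e-01,  1.12702079e-04, -1.30820001e-03,
         1.29862371e+00],
       [ 1.28320505e-03, -2.95080860e-01,  9.55471423e-01,
        -1.66134282e+02],
       [ 0.00000000e+00,  0.00000000e+00,  0.00000000e+00,
         1.00000000e+00]])}
```

View pics/top0.png

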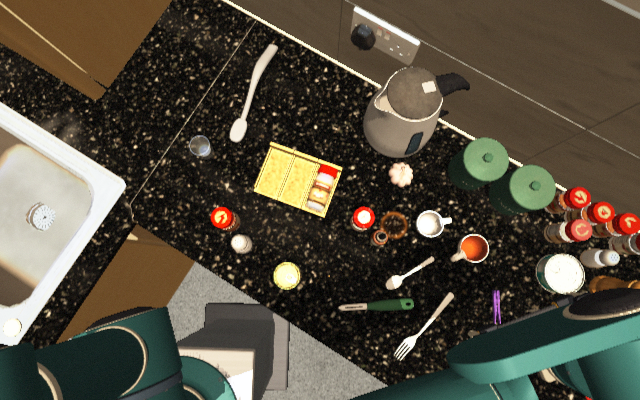

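View pics/scene0.png

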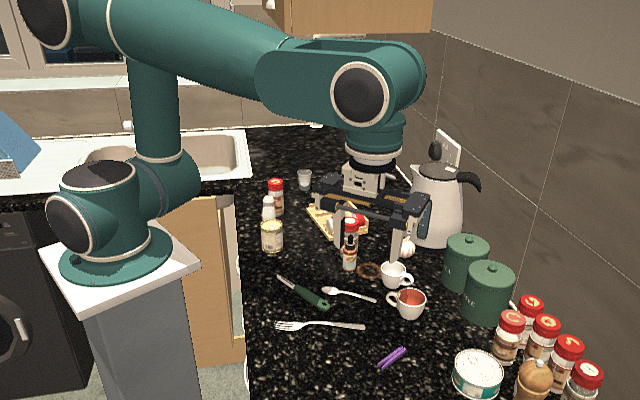

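```bash
cat > h.py <<'E'
from station import read_state,cams,robot
import cv2,numpy as np
from scipy.spatial.transform import Rotation as R
def rot(q): return R.from_quat([q[1],q[2],q[3],q[0]]).as_matrix()
def tcp():
    s=read_state();T=np.eye(4);T[:3,:3]=rot(s["tcp_rot"]);T[:3,3]=s["ee_pos"];return T
def shot(n):
    """image, K, cam-to-world 4x4"""
    c=cams.calibration(n)
    if n=="wrist": T=tcp()@c["mount"]
    else:
        T=np.eye(4);q=np.array(c["rotation"])
        T[:3,:3]=rot(q) if q.size==4 else q; T[:3,3]=c["position"]
    return cams.capture(n),c["mtx"],T
def ray(px,K,T,z):
    px=np.atleast_2d(px).astype(float)
    d=np.c_[px,np.ones(len(px))]@np.linalg.inv(K).T@T[:3,:3].T
    o=T[:3,3];return o+d*((z-o[2])/d[:,2])[:,None]
def proj(P,K,T):
    P=np.atleast_2d(P);c=(P-T[:3,3])@T[:3,:3];u=c@K.T;return u[:,:2]/u[:,2:]
def mv(target,T=None):
    """world point -> normalised tool shift"""
    T=tcp() if T is None else T
    return np.round((np.array(target)-T[:3,3])@T[:3,:3]/500,4)
E
python3 - <<'E'
from h import *
im=cv2.imread("pics/top0.png");c=cams.calibration("top");K=c["mtx"];T=np.eye(4);T[:3,:3]=rot(c["rotation"]);T[:3,3]=c["position"]
print(T.round(2))
for n,p,z in [("jar1cap",(222,218),106),("salt",(241,243),85),("jar2cap",(363,218),106),("drop",(379,239),100),("tin",(287,276),72),("glass",(200,147),61),("garlic",(401,175),40),("mug",(432,224),49),
 ("nearL",(254,191),12),("nearR",(326,216),12),("backL",(271,145),42),("backR",(341,167),42)]:
    print(n,ray(p,K,T,z).round(0)[0])
t=tcp();print(t.round(3))
cr=cv2.resize(im[130:260,190:400],None,fx=3.8,fy=3.8,interpolation=cv2.INTER_CUBIC);cv2.imwrite("pics/crop0.png",cr)
E
```

```text
[[ 3.0000e-02 -9.9000e-01  1.6000e-01  3.4950e+02]
 [-1.0000e+00 -2.0000e-02  3.0000e-02 -3.0579e+02]
 [-2.0000e-02 -1.6000e-01 -9.9000e-01  9.5919e+02]
 [ 0.0000e+00  0.0000e+00  0.0000e+00  1.0000e+00]]
jar1cap [437. -97. 106.]
salt [ 387. -136.   85.]
jar2cap [ 445. -393.  106.]
drop [ 402. -428.  100.]
tin [ 320. -236.   72.]
glass [604. -25.  61.]
garlic [ 553. -486.   40.]
mug [ 441. -552.   49.]
nearL [ 513. -146.   12.]
nearR [ 458. -317.   12.]
backL [ 617. -185.   42.]
backR [ 568. -349.   42.]
[[ 9.28000e-01  3.73000e-01 -0.00000e+00  2.52008e+02]
 [ 3.73000e-01 -9.28000e-01  1.00000e-03 -6.25989e+02]
 [ 0.00000e+00 -1.00000e-03 -1.00000e+00  2.17975e+02]
 [ 0.00000e+00  0.00000e+00  0.00000e+00  1.00000e+00]]
```

View pics/crop0.png

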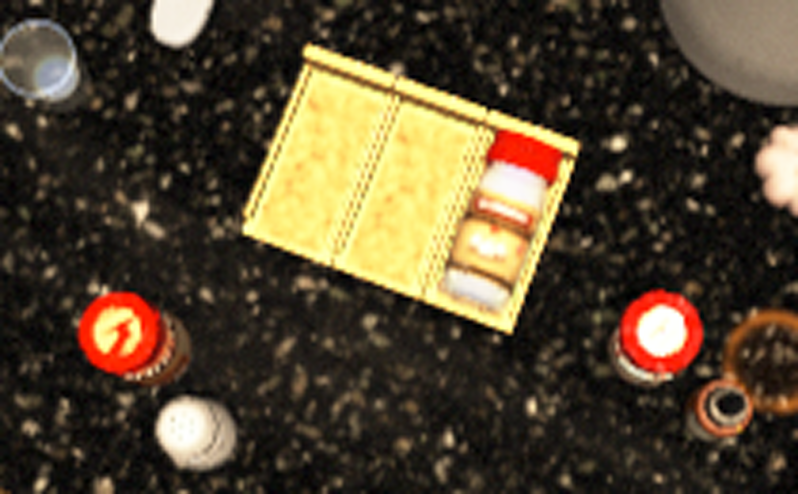

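Crop of the top view: the empty lanes are the left and middle ones. The insert's near corners are at about (254,191) and (325,217) in full-image pixels. Jar 1's cap is at (222,218) with the shaker at (241,243). Jar 2's cap is at (363,218) with the dropper at (379,239). Next I'll move above the insert for a closer wrist view.

```bash
python3 - <<'E'
from h import *
print(mv([440,-250,240]))
E
```

```text
[ 0.6296 -0.5572 -0.0434]
```

```bash
python3 -m pendant '[[[0.63,-0.557,-0.044,0,0,0,1],[0.63,-0.557,-0.044,0,0,0,1],[0.63,-0.557,-0.044,0,0,0,1],[0.63,-0.557,-0.044,0,0,0,1],[0.63,-0.557,-0.044,0,0,0,1]]]'; python3 - <<'E'
from h import *
print(mv([440,-250,240]))
E
```

```text
t: 0.6
ee_pos: [364.2, -401.0, 231.5]
tcp_rot: [-0.0, 0.982, 0.19, -0.0]
ft_force: [0.8, -0.6, -0.2]
gripper_width: 93.5
gripper_force: 0.0
[ 0.2534 -0.2236 -0.0169]
```

```bash
python3 -m pendant '[[[0.253,-0.224,-0.017,0,0,0,1],[0.253,-0.224,-0.017,0,0,0,1],[0.253,-0.224,-0.017,0,0,0,1],[0.253,-0.224,-0.017,0,0,0,1],[0.253,-0.224,-0.017,0,0,0,1]]]'; python3 - <<'E'
from h import *
print(mv([440,-250,240]))
im,K,T=shot("wrist");cv2.imwrite("pics/w1.png",im);np.savez("w1.npz",K=K,T=T)
E
```

```text
t: 1.1
ee_pos: [440.2, -249.6, 240.3]
tcp_rot: [-0.0, 0.981, 0.192, 0.0]
ft_force: [-0.1, -0.9, -0.1]
gripper_width: 93.2
gripper_force: 0.0
[-0.0007  0.0005  0.0006]
```

View pics/w1.png

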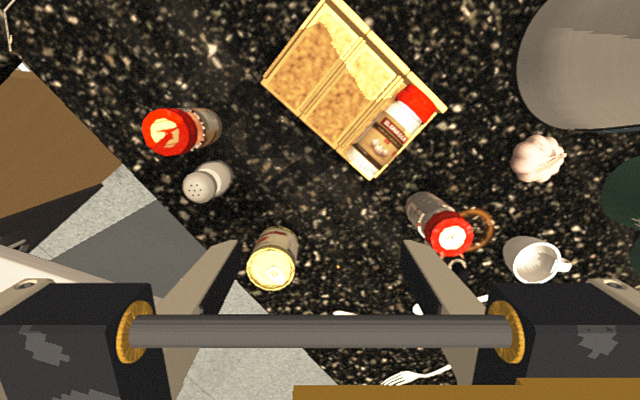

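Wrist view: insert near-edge corners at about (263,80) and (372,180), jar 1's cap near (166,132), jar 2's cap near (450,234), and the dropper just behind it near (457,262). Now I'll measure jars and lanes from both views.

```bash
python3 - <<'E'
from h import *
d=np.load("w1.npz")
it=cv2.imread("pics/top0.png");c=cams.calibration("top");Tt=np.eye(4);Tt[:3,:3]=rot(c["rotation"]);Tt[:3,3]=c["position"]
views={"w":(cv2.imread("pics/w1.png"),d["K"],d["T"]),"t":(it,c["mtx"],Tt)}
for n,(im,K,T) in views.items():
    h=cv2.cvtColor(im,cv2.COLOR_BGR2HSV)
    m=(((h[...,0]<8)|(h[...,0]>172))&(h[...,1]>170)&(h[...,2]>90)).astype(np.uint8)
    cs,_=cv2.findContours(m,cv2.RETR_EXTERNAL,cv2.CHAIN_APPROX_NONE)
    for k in cs:
        if cv2.contourArea(k)>80:
            hull=cv2.convexHull(k);M=cv2.moments(hull);p=(M["m10"]/M["m00"],M["m01"]/M["m00"])
            P=ray(p,K,T,97)[0]
            if P[0]<600 and P[1]>-560: print(n,"cap",np.round(p,1),cv2.contourArea(hull),P.round(1))
    w=cv2.inRange(h,(15,60,110),(35,255,255));w=cv2.morphologyEx(w,cv2.MORPH_OPEN,np.ones((3,3)))
    cs,_=cv2.findContours(w,cv2.RETR_EXTERNAL,cv2.CHAIN_APPROX_NONE)
    q=dict(w=(330,60),t=(280,175))[n]
    k=[k for k in cs if cv2.pointPolygonTest(k,q,False)>=0 or cv2.pointPolygonTest(cv2.convexHull(k),q,False)>=0]
    k=max(k,key=cv2.contourArea);a=cv2.approxPolyDP(cv2.convexHull(k),4,True)[:,0]
    print(n,"insert",[(tuple(map(int,p)),ray(p,K,T,12)[0].round(0)[:2].tolist(),ray(p,K,T,42)[0].round(0)[:2].tolist()) for p in a])
# subpixel corner refinement of near corners
for n,ps in (("w",[(263,80),(372,180)]),("t",[(254,191),(325,217)])):
    im,K,T=views[n];g=cv2.cvtColor(im,cv2.COLOR_BGR2GRAY)
    s=cv2.cornerSubPix(g,np.float32(ps).reshape(-1,1,2),(4,4),(-1,-1),(3,50,.01)).reshape(-1,2)
    P=ray(s,K,T,12)[:,:2];v=P[0]-P[1];L=np.linalg.norm(v);y=v/L;x=np.array([y[1],-y[0]])
    print(n,s.round(1).tolist(),P.round(1).tolist(),"len",L.round(1),"yaw",np.arctan2(x[1],x[0]).round(3))
    for nm,o in(("left",30),("mid",90)):
        l=P[0]-y*o; print(nm,"lane0",(l+60*x).round(1),"stage",(l-25*x).round(1))
E
```

```text
w cap [448.6 233.5] 1697.5 [ 448.8 -395.    97. ]
w cap [168.8 131.3] 2127.5 [440.9 -92.7  97. ]
w cap [415.8 102.7] 862.5 [ 554.1 -301.5   97. ]
w insert [((320, 0), [620.0, -177.0], [613.0, -180.0]), ((343, 0), [630.0, -201.0], [621.0, -202.0]), ((370, 18), [625.0, -235.0], [617.0, -234.0]), ((423, 82), [588.0, -321.0], [583.0, -314.0]), ((423, 128), [541.0, -346.0], [539.0, -336.0]), ((376, 177), [464.0, -319.0], [468.0, -311.0]), ((349, 163), [467.0, -279.0], [471.0, -275.0]), ((261, 84), [514.0, -145.0], [514.0, -151.0])]
t cap [221.5 217.3] 383.0 [439.9 -93.6  97. ]
t cap [363.6 216.9] 371.0 [ 447.9 -395.6   97. ]
t cap [327.7 170.7] 168.0 [ 546.5 -317.7   97. ]
t insert [((270, 142), [634.0, -179.0], [625.0, -183.0]), ((342, 167), [576.0, -353.0], [568.0, -351.0]), ((324, 216), [458.0, -312.0], [454.0, -312.0]), ((254, 191), [513.0, -146.0], [508.0, -151.0])]
w [[259.6000061035156, 82.4000015258789], [369.0, 180.6999969482422]] [[515.2, -143.2], [456.0, -312.2]] len 179.1 yaw -0.337
left lane0 [ 561.9 -191.4] stage [ 481.7 -163.3]
mid lane0 [ 542.1 -248. ] stage [ 461.9 -219.9]
t [[253.10000610351562, 190.39999389648438], [323.79998779296875, 217.39999389648438]] [[514.2, -143.7], [454.3, -312.0]] len 178.6 yaw -0.342
left lane0 [ 560.7 -192.1] stage [ 480.6 -163.6]
mid lane0 [ 540.5 -248.6] stage [ 460.5 -220.1]
```

Both views agree to about 1–2 mm:

| Item | Position (mm) |
|---|---|
| Jar 1 | (440.5, -93) |
| Jar 2 | (448.5, -395) |
| Left lane origin | (561, -192) |
| Middle lane origin | (541, -248) |

The lane yaw is -0.34 rad. I'll take jar 2 to the middle lane first.

```bash
python3 - <<'E'
from h import *
print(mv([448.5,-395.3,140]),mv([448.5,-395.3,50]))
E
```

```text
[-0.0921  0.2742  0.2003] [-0.0921  0.2742  0.3803]
```

```bash
python3 -m pendant '[[[-0.092,0.274,0.2,0,0,0,1],[-0.092,0.274,0.2,0,0,0,1],[-0.092,0.274,0.2,0,0,0,1],[-0.092,0.274,0.2,0,0,0,1],[-0.092,0.274,0.2,0,0,0,1]]]'; python3 - <<'E'
from h import *
print(mv([448.5,-395.3,50]))
im,K,T=shot("wrist");cv2.imwrite("pics/w2.png",im)
print(proj([[448.5,-395.3,106],[448.5,-395.3,50]],K,T).round(0))
E
```

```text
t: 1.65
ee_pos: [445.7, -398.7, 136.5]
tcp_rot: [-0.002, 0.982, 0.189, -0.002]
ft_force: [0.0, 0.4, 0.1]
gripper_width: 93.3
gripper_force: 0.0
[ 0.0081 -0.0034  0.173 ]
[[316. 229.]
 [317. 204.]]
```

View pics/w2.png

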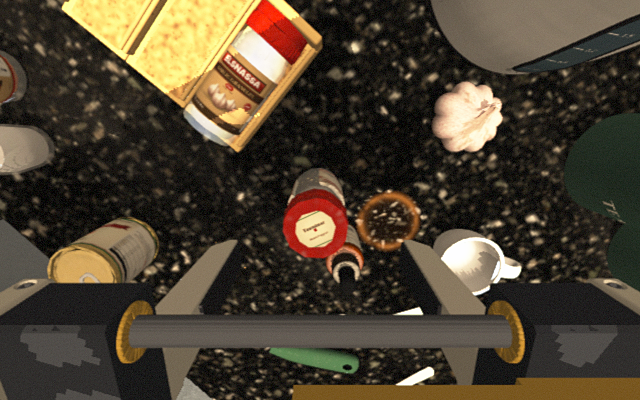

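The jar 2 cap sits at (316,229), right where I predicted, and the fingers straddle it clear of the dropper at (345,265). Next: descend and grip.

```bash
python3 -m pendant '[[[0.006,-0.004,0.08,0,0,0,1],[0.006,-0.004,0.173,0,0,0,1],[0.006,-0.004,0.173,0,0,0,1],[0.006,-0.004,0.173,0,0,0,1],[0.006,-0.004,0.173,0,0,0,-1]]]'; python3 -m pendant '[[[0,0,0,0,0,0,-1],[0,0,0,0,0,0,-1],[0,0,0,0,0,0,-1],[0,0,0,0,0,0,-1],[0,0,0,0,0,0,-1]]]'
```

```text
t: 2.2
ee_pos: [450.8, -393.9, 56.9]
tcp_rot: [0.001, 0.982, 0.19, 0.001]
ft_force: [0.2, -0.3, 1.1]
gripper_width: 88.8
gripper_force: 0.0
t: 2.7
ee_pos: [449.9, -393.1, 53.8]
tcp_rot: [0.0, 0.982, 0.19, 0.0]
ft_force: [-0.7, -0.0, 0.3]
gripper_width: 49.6
gripper_force: 0.0
```

```bash
python3 -m pendant '[[[0,0,0,0,0,0,-1],[0,0,0,0,0,0,-1],[0,0,0,0,0,0,-1]]]'; python3 - <<'E'
from h import *
T=tcp();print(mv(T[:3,3]+[0,0,35]),mv([430,-300,88]),mv([461.2,-220,88]),mv([461.2,-220,54]))
E
```

```text
t: 3.0
ee_pos: [449.9, -393.0, 53.7]
tcp_rot: [-0.0, 0.982, 0.19, 0.0]
ft_force: [-0.9, -0.8, 0.9]
gripper_width: 44.3
gripper_force: 30.0
[ 0.   -0.   -0.07] [ 0.0326 -0.1875 -0.0686] [ 0.1502 -0.3126 -0.0686] [ 0.1502 -0.3126 -0.0006]
```

```bash
python3 -m pendant '[[[0,0,-0.035,0,0,0,-1],[0,0,-0.07,0,0,0,-1],[0,-0.05,-0.07,0,0,0.1,-1],[0.016,-0.12,-0.07,0,0,0.25,-1],[0.033,-0.187,-0.07,0,0,0.4,-1]]]'; python3 - <<'E'
from h import *
s=read_state();print(mv([430,-300,88]),mv([461.2,-220,88]),np.rad2deg(tcp()[:2,0]@[0,0]), np.rad2deg(np.arctan2(tcp()[1,0],tcp()[0,0])))
E
```

```text
t: 3.5
ee_pos: [430.2, -299.6, 90.5]
tcp_rot: [0.001, 1.0, 0.031, 0.001]
ft_force: [-0.7, 0.2, -0.8]
gripper_width: 44.2
gripper_force: 30.0
[-0.0004  0.0009  0.005 ] [ 0.072  -0.1549  0.005 ] 0.0 3.6081005088240965
```

```bash
python3 -m pendant '[[[0.02,-0.05,0.004,0,0,0.15,-1],[0.045,-0.1,0.004,0,0,0.33,-1],[0.072,-0.155,0.004,0,0,0.513,-1],[0.072,-0.155,0.004,0,0,0.513,-1],[0.072,-0.155,0.004,0,0,0.513,-1]]]'; python3 - <<'E'
from h import *
print(mv([461.2,-220,54.5]), np.rad2deg(np.arctan2(tcp()[1,0],tcp()[0,0])))
E
```

```text
t: 4.0
ee_pos: [461.4, -220.3, 88.2]
tcp_rot: [0.0, 0.986, -0.165, 0.001]
ft_force: [-0.9, -0.1, -0.8]
gripper_width: 44.0
gripper_force: 30.0
[-0.0007 -0.0005  0.0675] -18.94196637256181
```

```bash
python3 -m pendant '[[[0,0,0.035,0,0,0,-1],[0,0,0.06,0,0,0,-1],[0,0,0.069,0,0,0.01,-1],[0,0,0.069,0,0,0.01,-1],[0,0,0.069,0,0,0.01,-1]]]'; python3 -m pendant '[[[0,0,0,0,0,0,-1],[0,0,0,0,0,0,-0.1],[0,0,0,0,0,0,0.2],[0,0,0,0,0,0,0.4],[0,0,0,0,0,0,0.4]]]'
```

```text
t: 4.5
ee_pos: [461.1, -221.3, 53.2]
tcp_rot: [0.0, 0.985, -0.17, 0.0]
ft_force: [-0.4, -0.5, 6.1]
gripper_width: 44.1
gripper_force: 30.0
t: 5.0
ee_pos: [460.7, -220.6, 52.1]
tcp_rot: [-0.0, 0.985, -0.17, -0.0]
ft_force: [0.1, 0.6, 0.3]
gripper_width: 62.5
gripper_force: 0.0
```

```bash
python3 -m pendant '[[[0,0,-0.08,0,0,0,0.4],[0,0,-0.16,0,0,0,0.4],[0,0,-0.2,0,0,0,0.2],[-0.06,0,-0.2,0,0,0,-0.5],[-0.09,0,-0.2,0,0,0,-1]]]'; python3 -m pendant '[[[0,0,0,0,0,0,-1],[0,0,0,0,0,0,-1],[0,0,0,0,0,0,-1],[0,0,0,0,0,0,-1],[0,0,0,0,0,0,-1]]]'; python3 - <<'E'
from h import *
im,K,T=shot("wrist");cv2.imwrite("pics/w3.png",im)
h=cv2.cvtColor(im,cv2.COLOR_BGR2HSV)
m=(((h[...,0]<8)|(h[...,0]>172))&(h[...,1]>170)&(h[...,2]>90)).astype(np.uint8)
cs,_=cv2.findContours(m,cv2.RETR_EXTERNAL,cv2.CHAIN_APPROX_NONE)
y=-0.339;x=np.array([np.cos(y),np.sin(y)]);yv=np.array([-x[1],x[0]])
for k in cs:
    if cv2.contourArea(k)>200:
        hull=cv2.convexHull(k);M=cv2.moments(hull);p=(M["m10"]/M["m00"],M["m01"]/M["m00"])
        P=ray(p,K,T,97)[0];d=P[:2]-[541.3,-248.3];print(np.round(p),P.round(1),"mid-lane",(d@x).round(1),(d@yv).round(1))
t=tcp();d=t[:2,3]-[541.3,-248.3];print("tcp lane",d@x,d@yv,t[2,3])
E
```

```text
t: 5.5
ee_pos: [417.6, -205.0, 152.7]
tcp_rot: [0.0, 0.985, -0.17, 0.0]
ft_force: [-0.2, -0.2, -0.5]
gripper_width: 45.7
gripper_force: 0.0
t: 6.0
ee_pos: [418.7, -205.3, 152.0]
tcp_rot: [-0.0, 0.985, -0.17, -0.0]
ft_force: [1.3, -0.0, 0.6]
gripper_width: 5.8
gripper_force: 0.0
[173. 242.] [441.3 -93.5  97. ] mid-lane -145.8 112.7
[321. 165.] [ 459. -221.   97.] mid-lane -86.7 -1.6
tcp lane -129.91546964073166 -0.21831429370205546 151.97376622948988
```

View pics/w3.png

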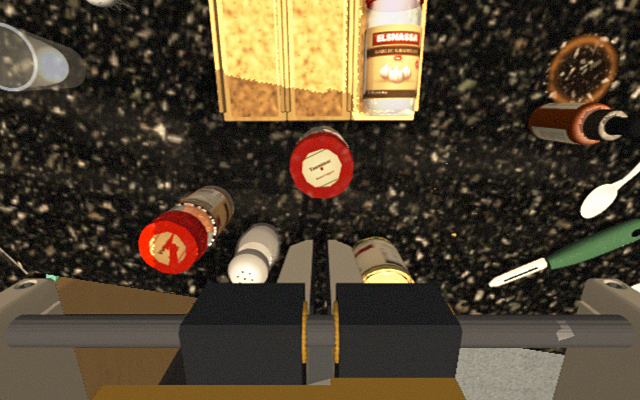

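Jar 2 is standing 87 mm before the middle lane, 1.6 mm off its centre line; its cap is at (321,165) and the lane spans columns 287–350. Next: lower the shut fingers behind it and push high.

```bash
python3 -m pendant '[[[0,-0.0,0.06,0,0,0,-1],[0,0,0.126,0,0,0,-1],[0,0,0.126,0,0,0,-1],[0,0,0.126,0,0,0,-1],[0.01,0,0.126,0,0,0,-1]]]'; python3 -m pendant '[[[0.02,0,0,0,0,0,-1],[0.035,0,0,0,0,0,-1],[0.05,0,0,0,0,0,-1],[0.065,0,0,0,0,0,-1],[0.08,0,0,0,0,0,-1]]]';python3 -m pendant '[[[0.015,0,0,0,0,0,-1],[0.03,0,0,0,0,0,-1],[0.045,0,0,0,0,0,-1],[0.06,0,0,0,0,0,-1],[0.06,0,0,0,0,0,-1]]]'; python3 - <<'E'
from h import *
im,K,T=shot("wrist");cv2.imwrite("pics/w4.png",im)
E
```

```text
t: 6.55
ee_pos: [423.9, -207.3, 91.1]
tcp_rot: [0.0, 0.985, -0.17, 0.001]
ft_force: [0.1, 0.5, 0.4]
gripper_width: 0.4
gripper_force: 0.0
t: 7.05
ee_pos: [461.6, -220.6, 89.2]
tcp_rot: [-0.0, 0.985, -0.17, -0.0]
ft_force: [-0.2, 0.8, -0.2]
gripper_width: 0.5
gripper_force: 0.0
t: 7.55
ee_pos: [489.8, -230.6, 89.1]
tcp_rot: [-0.0, 0.985, -0.17, -0.0]
ft_force: [-0.2, 0.0, 0.2]
gripper_width: 0.1
gripper_force: 0.0
```

View pics/w4.png

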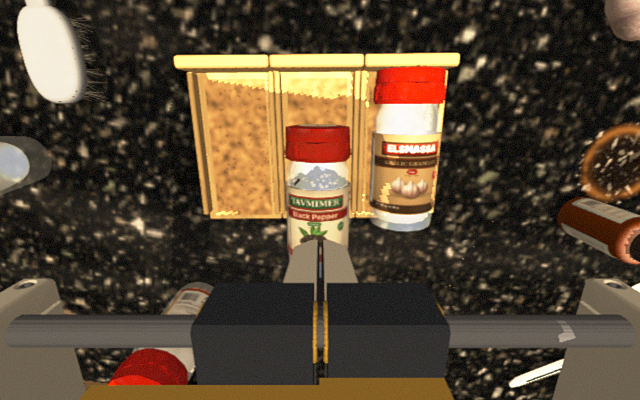

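Jar 2 has tipped cleanly into the middle lane, cap (318,140) towards the stop but about 40 mm short. I'll back off, go low and push it home, keeping the gripper body above the height of jar 1's cap.

```bash
python3 -m pendant '[[[-0.08,0,0,0,0,0,-1],[-0.17,0,0,0,0,0,-1],[-0.17,0,0.06,0,0,0,-1],[-0.17,0,0.114,0,0,0,-1],[-0.17,0,0.114,0,0,0,-1]]]'; python3 - <<'E'
from h import *
t=tcp();y=-0.339;x=np.array([np.cos(y),np.sin(y)]);yv=np.array([-x[1],x[0]]);d=t[:2,3]-[541.3,-248.3];print("tcp lane",d@x,d@yv,t[2,3])
E
```

```text
t: 8.1
ee_pos: [407.2, -201.0, 29.6]
tcp_rot: [-0.001, 0.985, -0.17, -0.002]
ft_force: [-0.7, -0.2, 0.6]
gripper_width: 0.4
gripper_force: 0.0
tcp lane -142.17406194573462 0.038876063134594255 29.593257357493137
```

```bash
python3 -m pendant '[[[0.03,0,-0.002,0,0,0,-1],[0.06,0,-0.004,0,0,0,-1],[0.08,0,-0.004,0,0,0,-1],[0.1,0,-0.004,0,0,0,-1],[0.12,0,-0.004,0,0,0,-1]]]';python3 -m pendant '[[[0.01,0,0,0,0,0,-1],[0.02,0,0,0,0,0,-1],[0.026,0,0,0,0,0,-1],[0.026,0,0,0,0,0,-1]]]'; python3 - <<'E'
from h import *
im,K,T=shot("wrist");cv2.imwrite("pics/w5.png",im)
t=tcp();y=-0.339;x=np.array([np.cos(y),np.sin(y)]);yv=np.array([-x[1],x[0]]);d=t[:2,3]-[541.3,-248.3];print("tcp lane",d@x,d@yv,t[2,3])
E
```

```text
t: 8.6
ee_pos: [466.2, -222.3, 34.6]
tcp_rot: [0.0, 0.985, -0.17, -0.0]
ft_force: [-1.9, 1.2, 1.3]
gripper_width: 0.3
gripper_force: 0.7
t: 9.0
ee_pos: [478.0, -226.4, 34.1]
tcp_rot: [-0.0, 0.985, -0.17, -0.0]
ft_force: [-0.3, -0.1, 0.2]
gripper_width: 0.2
gripper_force: 0.0
tcp lane -67.16357592544587 -0.4397819719180192 34.13581476386919
```

View pics/w5.png

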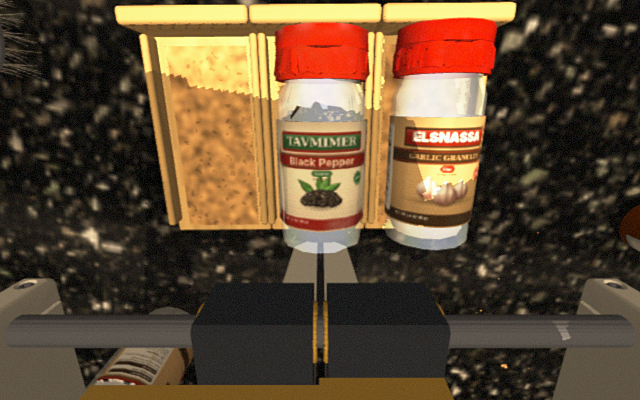

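The jar is now a few millimetres short: its cap front is at row 27, against 20 for the lying jar. I'll nudge it in small steps while watching the force.

```bash
python3 -m pendant '[[[0.004,0,0,0,0,0,-1],[0.007,0,0,0,0,0,-1],[0.01,0,0,0,0,0,-1],[0.01,0,0,0,0,0,-1]]]';python3 -m pendant '[[[0.003,0,0,0,0,0,-1],[0.005,0,0,0,0,0,-1],[0.005,0,0,0,0,0,-1]]]'
```

```text
t: 9.45
ee_pos: [480.8, -227.5, 34.1]
tcp_rot: [-0.0, 0.985, -0.17, -0.002]
ft_force: [-19.9, 5.5, 12.8]
gripper_width: 0.4
gripper_force: 10.3
t: 9.75
ee_pos: [480.9, -227.6, 34.0]
tcp_rot: [-0.001, 0.985, -0.17, -0.005]
ft_force: [-44.4, 14.5, 29.5]
gripper_width: 0.6
gripper_force: 23.4
```

```bash
python3 -m pendant '[[[-0.04,0,0,0,0,0,-1],[-0.05,0,-0.05,0,0,0,-1],[-0.05,0,-0.15,0,0,0,-0.5],[-0.05,0,-0.24,0,0,0,0],[-0.05,0,-0.24,0,0,0,1]]]'; python3 - <<'E'
from h import *
print(mv([441,-93.2,150]),tcp()[:3,3].round(1), np.rad2deg(np.arctan2(tcp()[1,0],tcp()[0,0])))
im,K,T=shot("wrist");cv2.imwrite("pics/w6.png",im)
h=cv2.cvtColor(im,cv2.COLOR_BGR2HSV)
m=(((h[...,0]<8)|(h[...,0]>172))&(h[...,1]>170)&(h[...,2]>90)).astype(np.uint8)
cs,_=cv2.findContours(m,cv2.RETR_EXTERNAL,cv2.CHAIN_APPROX_NONE)
y=-0.339;x=np.array([np.cos(y),np.sin(y)]);yv=np.array([-x[1],x[0]])
for k in cs:
    if cv2.contourArea(k)>200:
        M=cv2.moments(cv2.convexHull(k));p=(M["m10"]/M["m00"],M["m01"]/M["m00"])
        for z in (97,40):
            P=ray(p,K,T,z)[0];d=P[:2]-[541.3,-248.3];print(np.round(p),z,P[:2].round(1),"mid-lane",(d@x).round(1),(d@yv).round(1))
E
```

```text
t: 10.25
ee_pos: [463.3, -221.6, 160.9]
tcp_rot: [0.001, 0.985, -0.17, 0.004]
ft_force: [-0.0, -0.6, -1.0]
gripper_width: 19.8
gripper_force: 0.0
[-0.1283 -0.2269  0.0204] [ 463.3 -221.6  160.9] -19.602893566526117
[181. 282.] 97 [449.  -94.3] mid-lane -138.3 114.6
[181. 282.] 40 [426.3 -55.9] mid-lane -172.4 143.3
[388.  56.] 97 [ 557.1 -304.2] mid-lane 33.5 -47.5
[388.  56.] 40 [ 561.1 -317.7] mid-lane 41.7 -58.9
[320.  56.] 97 [ 573.  -261.2] mid-lane 34.2 -1.6
[320.  56.] 40 [ 580.9 -264. ] mid-lane 42.6 -1.7
```

View pics/w6.png

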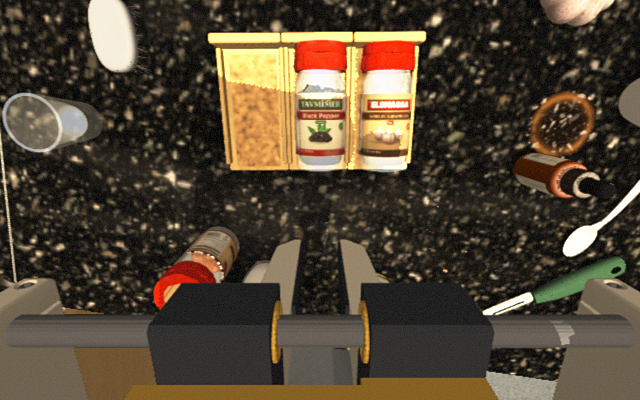

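Jar 2 is home; its cap at (320,56) is level with the lying jar's at (388,56). Now jar 1.

```bash
python3 -m pendant '[[[-0.03,-0.05,0.01,0,0,-0.18,1],[-0.06,-0.1,0.015,0,0,-0.37,1],[-0.09,-0.16,0.02,0,0,-0.55,1],[-0.128,-0.227,0.02,0,0,-0.73,1],[-0.128,-0.227,0.02,0,0,-0.92,1]]]';python3 -m pendant '[[[0,0,0,0,0,0,1],[0,0,0,0,0,0,1]]]'; python3 - <<'E'
from h import *
im,K,T=shot("wrist");cv2.imwrite("pics/w7.png",im)
h=cv2.cvtColor(im,cv2.COLOR_BGR2HSV)
m=(((h[...,0]<8)|(h[...,0]>172))&(h[...,1]>170)&(h[...,2]>90)).astype(np.uint8)
cs,_=cv2.findContours(m,cv2.RETR_EXTERNAL,cv2.CHAIN_APPROX_NONE)
for k in cs:
    if cv2.contourArea(k)>300:
        M=cv2.moments(cv2.convexHull(k));p=(M["m10"]/M["m00"],M["m01"]/M["m00"]);P=ray(p,K,T,99)[0];print(np.round(p),P.round(1),mv([P[0],P[1],52]))
t=tcp();print(t[:3,3].round(1),np.rad2deg(np.arctan2(t[1,0],t[0,0])))
E
```

```text
t: 10.8
ee_pos: [438.2, -89.1, 143.0]
tcp_rot: [-0.001, 0.981, 0.193, -0.0]
ft_force: [0.6, -1.3, -0.9]
gripper_width: 64.0
gripper_force: 0.0
t: 11.0
ee_pos: [439.0, -92.3, 143.5]
tcp_rot: [-0.0, 0.982, 0.187, -0.0]
ft_force: [-0.2, 2.0, -0.4]
gripper_width: 79.7
gripper_force: 0.0
[321. 224.] [441.6 -93.2  99. ] [0.0044 0.0033 0.1832]
[610. 167.] [ 551.8 -260.3   99. ] [0.087  0.3949 0.183 ]
[575. 120.] [ 568.9 -219.9   99. ] [0.1483 0.3323 0.1829]
[439.  -92.5 143.6] 21.511663583522814
```

View pics/w7.png

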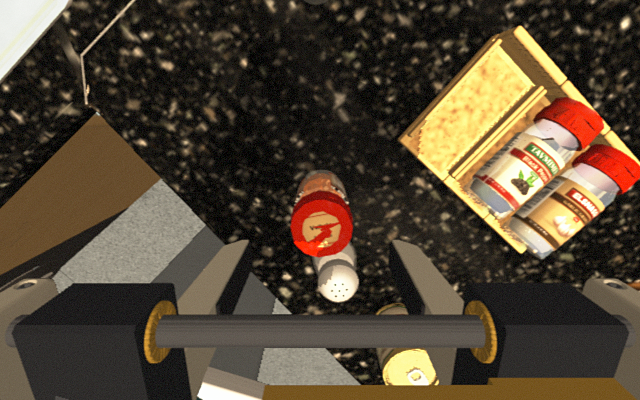

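The jar 1 cap at (321,224) is centred between the fingers, with the shaker at (338,280) clear on the robot's side. Next: descend and grip.

```bash
python3 -m pendant '[[[0.003,0.001,0.04,0,0,0,1],[0.003,0.001,0.12,0,0,0,1],[0.003,0.001,0.183,0,0,0,1],[0.003,0.001,0.183,0,0,0,1],[0.003,0.001,0.183,0,0,0,0]]]'; python3 -m pendant '[[[0,0,0,0,0,0,-1],[0,0,0,0,0,0,-1],[0,0,0,0,0,0,-1],[0,0,0,0,0,0,-1],[0,0,0,0,0,0,-1]]]';python3 -m pendant '[[[0,0,0,0,0,0,-1],[0,0,0,0,0,0,-1],[0,0,0,0,0,0,-1]]]'; python3 - <<'E'
from h import *
print(tcp()[:3,3],mv([481.2,-163.4,88]))
E
```

```text
t: 11.55
ee_pos: [440.8, -92.5, 53.3]
tcp_rot: [-0.0, 0.982, 0.188, -0.0]
ft_force: [0.2, 0.3, 1.3]
gripper_width: 88.8
gripper_force: 0.0
t: 12.05
ee_pos: [440.8, -92.0, 53.0]
tcp_rot: [0.0, 0.982, 0.189, 0.0]
ft_force: [-1.2, -0.8, 0.2]
gripper_width: 49.6
gripper_force: 0.0
t: 12.35
ee_pos: [440.8, -92.0, 52.9]
tcp_rot: [0.0, 0.982, 0.189, 0.0]
ft_force: [-1.3, -0.7, 1.8]
gripper_width: 43.9
gripper_force: 30.0
[440.78062335 -92.03015501  52.85159599] [ 0.0221  0.1626 -0.0703]
```

```bash
python3 -m pendant '[[[0,0,-0.035,0,0,0,-1],[0,0,-0.07,0,0,0.1,-1],[0.007,0.05,-0.07,0,0,0.25,-1],[0.014,0.11,-0.07,0,0,0.4,-1],[0.022,0.163,-0.07,0,0,0.55,-1]]]'; python3 -m pendant '[[[0,0,0,0,0,0.15,-1],[0,0,0,0,0,0.3,-1],[0,0,0,0,0,0.37,-1],[0,0,0,0,0,0.37,-1]]]'; python3 - <<'E'
from h import *
t=tcp();print(t[:3,3].round(1),np.rad2deg(np.arctan2(t[1,0],t[0,0])),mv([481.2,-163.4,53]))
E
```

```text
t: 12.85
ee_pos: [481.6, -164.6, 87.7]
tcp_rot: [0.0, 1.0, -0.028, 0.0]
ft_force: [0.1, 0.0, -0.7]
gripper_width: 44.1
gripper_force: 30.0
t: 13.25
ee_pos: [481.0, -163.6, 87.3]
tcp_rot: [-0.0, 0.985, -0.171, -0.0]
ft_force: [-0.5, 0.1, -0.7]
gripper_width: 44.0
gripper_force: 30.0
[ 481.  -163.6   87.3] -19.658779387939866 [ 0.0002 -0.0005  0.0687]
```

```bash
python3 -m pendant '[[[0,0,0.035,0,0,0,-1],[0,0,0.06,0,0,0,-1],[0,0,0.07,0,0,0,-1],[0,0,0.07,0,0,0,-1],[0,0,0.07,0,0,0,-1]]]'; python3 -m pendant '[[[0,0,0,0,0,0,-1],[0,0,0,0,0,0,-0.1],[0,0,0,0,0,0,0.2],[0,0,0,0,0,0,0.4],[0,0,0,0,0,0,0.4]]]'; python3 -m pendant '[[[0,0,-0.08,0,0,0,0.4],[0,0,-0.16,0,0,0,0.4],[0,0,-0.2,0,0,0,0.2],[-0.06,0,-0.2,0,0,0,-0.5],[-0.09,0,-0.2,0,0,0,-1]]]'; python3 -m pendant '[[[0,0,0,0,0,0,-1],[0,0,0,0,0,0,-1],[0,0,0,0,0,0,-1],[0,0,0,0,0,0,-1],[0,0,0,0,0,0,-1]]]'; python3 - <<'E'
from h import *
im,K,T=shot("wrist");cv2.imwrite("pics/w8.png",im)
h=cv2.cvtColor(im,cv2.COLOR_BGR2HSV)
m=(((h[...,0]<8)|(h[...,0]>172))&(h[...,1]>170)&(h[...,2]>90)).astype(np.uint8)
cs,_=cv2.findContours(m,cv2.RETR_EXTERNAL,cv2.CHAIN_APPROX_NONE)
y=-0.339;x=np.array([np.cos(y),np.sin(y)]);yv=np.array([-x[1],x[0]])
for k in cs:
    if cv2.contourArea(k)>200:
        hull=cv2.convexHull(k);M=cv2.moments(hull);p=(M["m10"]/M["m00"],M["m01"]/M["m00"])
        P=ray(p,K,T,97)[0];d=P[:2]-[561.3,-191.7];print(np.round(p),P.round(1),"left-lane",(d@x).round(1),(d@yv).round(1))
t=tcp();d=t[:2,3]-[561.3,-191.7];print("tcp lane",d@x,d@yv,t[2,3])
E
```

```text
t: 13.75
ee_pos: [481.2, -163.6, 52.6]
tcp_rot: [-0.0, 0.985, -0.17, -0.0]
ft_force: [-0.5, -0.6, -0.9]
gripper_width: 44.1
gripper_force: 30.0
t: 14.25
ee_pos: [481.3, -163.7, 52.8]
tcp_rot: [-0.0, 0.985, -0.17, 0.0]
ft_force: [-0.2, 0.9, -0.0]
gripper_width: 62.7
gripper_force: 0.0
t: 14.75
ee_pos: [438.0, -148.2, 153.4]
tcp_rot: [0.0, 0.985, -0.17, 0.0]
ft_force: [-0.3, -0.4, -0.1]
gripper_width: 45.6
gripper_force: 0.0
t: 15.25
ee_pos: [439.1, -148.6, 152.5]
tcp_rot: [-0.0, 0.985, -0.17, -0.0]
ft_force: [0.1, 0.2, 0.2]
gripper_width: 5.7
gripper_force: 0.0
[320. 164.] [ 480.4 -163.8   97. ] left-lane -85.6 -0.6
tcp lane -129.66164982816952 -0.03283223705020461 152.46435220174567
```

Jar 1 is standing at lane x = -85.6, y = -0.6. I'll use the same tipping push.

```bash
python3 -m pendant '[[[0,-0.0,0.06,0,0,0,-1],[0,0,0.126,0,0,0,-1],[0,0,0.126,0,0,0,-1],[0,0,0.126,0,0,0,-1],[0.01,0,0.126,0,0,0,-1]]]'; python3 -m pendant '[[[0.02,0,0,0,0,0,-1],[0.035,0,0,0,0,0,-1],[0.05,0,0,0,0,0,-1],[0.065,0,0,0,0,0,-1],[0.08,0,0,0,0,0,-1]]]';python3 -m pendant '[[[0.015,0,0,0,0,0,-1],[0.03,0,0,0,0,0,-1],[0.045,0,0,0,0,0,-1],[0.06,0,0,0,0,0,-1],[0.06,0,0,0,0,0,-1]]]'; python3 - <<'E'
from h import *
im,K,T=shot("wrist");cv2.imwrite("pics/w9.png",im)
E
```

```text
t: 15.8
ee_pos: [444.2, -150.5, 91.6]
tcp_rot: [0.0, 0.985, -0.17, 0.001]
ft_force: [0.1, -0.5, 0.8]
gripper_width: 0.7
gripper_force: 0.0
t: 16.3
ee_pos: [481.9, -163.9, 89.7]
tcp_rot: [-0.0, 0.985, -0.17, -0.0]
ft_force: [0.4, 0.6, 0.5]
gripper_width: 0.5
gripper_force: 0.1
t: 16.8
ee_pos: [510.1, -173.9, 89.6]
tcp_rot: [-0.0, 0.985, -0.17, -0.0]
ft_force: [-0.5, -0.6, -0.0]
gripper_width: 0.2
gripper_force: 0.0
```

View pics/w9.png

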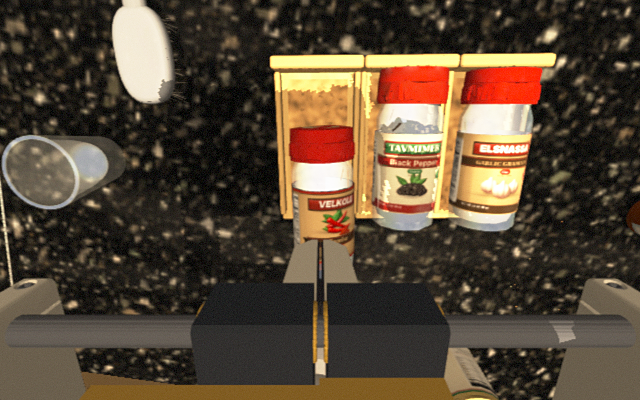

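Jar 1 lies in the left lane, cap (322,142), about 40 mm short. The salt shaker is close behind, so I'll back off a little less before the low push.

```bash
python3 -m pendant '[[[-0.07,0,0,0,0,0,-1],[-0.14,0,0,0,0,0,-1],[-0.142,0,0.05,0,0,0,-1],[-0.142,0,0.11,0,0,0,-1],[-0.142,0,0.11,0,0,0,-1]]]'; python3 -m pendant '[[[0.02,0,0,0,0,0,-1],[0.045,0,0,0,0,0,-1],[0.07,0,0,0,0,0,-1],[0.09,0,0,0,0,0,-1],[0.105,0,0,0,0,0,-1]]]'; python3 - <<'E'
from h import *
y=-0.339;x=np.array([np.cos(y),np.sin(y)]);yv=np.array([-x[1],x[0]])
t=tcp();d=t[:2,3]-[561.3,-191.7];print("tcp lane",d@x,d@yv,t[2,3])
E
```

```text
t: 17.35
ee_pos: [440.5, -149.1, 31.7]
tcp_rot: [-0.0, 0.985, -0.17, -0.002]
ft_force: [-0.3, 0.3, 0.1]
gripper_width: 0.3
gripper_force: 0.0
t: 17.85
ee_pos: [493.2, -167.9, 35.2]
tcp_rot: [0.0, 0.985, -0.17, 0.0]
ft_force: [-1.7, 1.1, 0.8]
gripper_width: 0.6
gripper_force: 0.9
tcp lane -72.16942375089434 -0.18028016872065275 35.22883516144111
```

```bash
python3 -m pendant '[[[0.006,0,0,0,0,0,-1],[0.011,0,0,0,0,0,-1],[0.015,0,0,0,0,0,-1],[0.018,0,0,0,0,0,-1],[0.018,0,0,0,0,0,-1]]]'; python3 -m pendant '[[[0.002,0,0,0,0,0,-1],[0.004,0,0,0,0,0,-1],[0.004,0,0,0,0,0,-1]]]'
```

```text
t: 18.35
ee_pos: [500.5, -170.5, 34.7]
tcp_rot: [0.0, 0.985, -0.17, 0.0]
ft_force: [-0.7, 0.4, -0.4]
gripper_width: 0.3
gripper_force: 0.2
t: 18.65
ee_pos: [500.8, -170.5, 34.5]
tcp_rot: [-0.0, 0.985, -0.17, -0.002]
ft_force: [-17.0, 6.7, 10.9]
gripper_width: 0.3
gripper_force: 9.4
```

Contact with the back stop. Now I'll retreat upwards and check.

```bash
python3 -m pendant '[[[-0.04,0,0,0,0,0,-1],[-0.05,0,-0.05,0,0,0,-1],[-0.05,0,-0.15,0,0,0,-1],[-0.05,0,-0.24,0,0,0,-1],[-0.05,0,-0.24,0,0,0,-1]]]'; python3 -m pendant '[[[0,0.1,0,0,0,0,-1],[0,0.1,0,0,0,0,-1],[0,0.1,0,0,0,0,-1],[0,0.1,0,0,0,0,-1]]]'; python3 - <<'E'
from h import *
im,K,T=shot("wrist")
h=cv2.cvtColor(im,cv2.COLOR_BGR2HSV)
m=(((h[...,0]<8)|(h[...,0]>172))&(h[...,1]>170)&(h[...,2]>90)).astype(np.uint8)
cs,_=cv2.findContours(m,cv2.RETR_EXTERNAL,cv2.CHAIN_APPROX_NONE)
y=-0.339;x=np.array([np.cos(y),np.sin(y)]);yv=np.array([-x[1],x[0]])
for k in cs:
    if cv2.contourArea(k)>200:
        M=cv2.moments(cv2.convexHull(k));p=(M["m10"]/M["m00"],M["m01"]/M["m00"]);d=ray(p,K,T,38)[0][:2]-[541.3,-248.3]
        print(np.round(p),"cap, mid-lane frame",(d@x).round(1),(d@yv).round(1))
cv2.imwrite("pics/w10.png",cv2.resize(im[:260],(640,260)))
it=cams.capture("top");cv2.imwrite("pics/top1.png",it)
a=cv2.absdiff(it,cv2.imread("pics/top0.png")).max(2)
for n,p in dict(salt=(241,243),drop=(379,239),tin=(287,276),glass=(200,147),garlic=(401,175),mug=(432,224)).items():
    print(n,(a[p[1]-12:p[1]+12,p[0]-12:p[0]+12]>60).mean().round(2))
E
```

```text
t: 19.15
ee_pos: [480.9, -163.6, 161.4]
tcp_rot: [0.001, 0.985, -0.17, 0.005]
ft_force: [-0.1, 0.0, -0.2]
gripper_width: 0.6
gripper_force: 0.0
t: 19.55
ee_pos: [462.1, -209.5, 154.4]
tcp_rot: [-0.0, 0.985, -0.17, -0.0]
ft_force: [-0.4, -0.2, -0.1]
gripper_width: 0.7
gripper_force: 0.0
[404.  47.] cap, mid-lane frame 41.9 -59.2
[265.  47.] cap, mid-lane frame 42.2 54.7
[333.  46.] cap, mid-lane frame 42.8 -1.4
salt 0.68
drop 0.0
tin 0.0
glass 0.76
garlic 0.0
mug 0.0
```

View pics/w10.png

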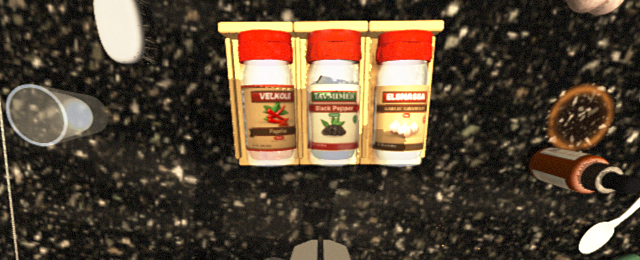

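All three caps, (265,47), (333,46) and (404,47), are level against the back stop. Jar 1 is about 5 mm off its lane's centre and jar 2 about 1 mm, both inside the 12 mm limit. The changes in the top view at the shaker and glass are probably the arm covering them: the wrist view still shows the glass in place, but the shaker is not in sight. The arm is clear, so I'm handing in.

```bash
python3 -c "
from station import robot
print(robot.finish_job())"
```

```text
the job is handed in; nothing more can be done
None
```

Both jars lie home against the back stop, cap first (jar 2 in the middle lane, jar 1 in the left), and I handed the job in at about 20 s of the 72 s; no verdict came back, and I didn't re-check the salt shaker's position because the arm hid it.

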